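Refill station: carton into the bay, red spice jar to the front and held

ROBOT

A 6-joint arm with a two-finger parallel gripper is mounted at the origin on the work surface. World frame = base frame: x ahead of the robot, y to its left, z up, the work surface at z = 0. Lengths are in m, angles in rad, forces in N, time in s.
With the tool pointing down it reaches from about 0.35 to 0.95 m from the base axis. Payload 17.4 kg.
Tool frame: the origin (TCP) lies at the very end of the fingers, on their centre line; the grasp point (between the pads) lies 19 mm behind it; z points along the fingers, y is the direction in which the jaws open and shut (so a half turn about z gives the same grasp; the last joint's range is limited). The gripper opens to 93 mm and grips with 3 to 60 N. Pads are 15 mm wide; open, the fingers measure 128 mm over their backs; the gripper's body (75 mm by 188 mm) begins 65 mm behind the grasp point.
Start: joints at [-1.36, 0.116, 1.442, -0, 1.584, -0.038], TCP at [0.166, -0.654, 0.219] pointing down, gripper open.
Joint ranges: [-2.83, 2.83], [-0.83, 2.19], [0.07, 2.5], [-1.14, 4.28], [0.01, 3], [-2.97, 2.97]. Speed limits (rad/s): [1.89, 1.89, 2.22, 3.14, 3.14, 3.14].

INTERFACE

Orientations are given as a unit quaternion [w, x, y, z].
In Python, from bench import ctrl gives the robot as it stands. The module is installed in compiled form; this text tells all that it offers. Calls block until the motion is done:
- ctrl.movep(position, orientation): joint-space move of the TCP to a pose.
- ctrl.move_straight(position, ori=None, max_speed=0.15): straight line of the TCP; ori=None keeps the orientation; max_speed is the mean speed in m/s.
- ctrl.goto_joints(angles): joint-space move.
- ctrl.gripper_to(opening, grip_force=None): finger opening in m; grip_force is the grip in N (None keeps the last); returns when the fingers have stopped.
- ctrl.wait(seconds).
- ctrl.solve_ik(position, orientation): joint angles nearest the present ones, or None.
- ctrl.get_obs(): the state.
- ctrl.snapshot(name): name is "scene" or "top" or "wrist"; returns (picture, depth): 420x560x3 uint8, red, green, blue; 420x560 float32, m along the optical axis (not along the pixel's ray), 0 where there is no reading.
- ctrl.camera_model(name): a dict with "fx", "fy", "cx", "cy" (pixels), "position" and "attitude" of the camera in the world. Camera axes: x right, y down, z forward; pixel columns grow to the right and rows downward; lengths in m; the calibration is good to about 2 mm. A picture is of the moment at which its call begins: read the wrist's pose just before it. camera_model takes no time and is no camera call; for the wrist camera it gives the pose at the moment of the call.
A pose or a line that the arm cannot do raises ctrl.MotionError and nothing moves.
- ctrl.sign_off(): hands the job in, once; it reports no verdict.
Trained networks look in the newest picture that a camera, given by its name, has taken for a name from the list of things; names that differ only in an ending like _2 or _b are one class to them, and where a whole thing is asked for, a point or a joint stands for the part that bears it (a point fixed in the world has none). Each returns a list of dicts, best first, with "confidence" (0 to 1); they miss things now and then, are a little off and sometimes report something else, mostly with a low value. They report only what shows in the picture. A call takes as long as a camera call.
- ctrl.search_frame(camera, query): "extent" ([left, top, right, bottom] in pixels, round what is visible of it).
- ctrl.cut_out(camera, query): "region" (420x560 bool, what is visible of it) and "extent" ([left, top, right, bottom] in pixels, round what is visible of it).
- ctrl.spot_point(camera, query): "point" ([column, row] in pixels: a listed point, or the origin of a listed thing).
The state is a dict: "time_s": time; "qpos": joint angles; "qvel": joint speeds; "joint_torque": joint torques, N m; "eef_pos": TCP position; "eef_rot": TCP orientation; "contact_force": force on the tool from outside, world axes, zero at the start; "ft_torque": the same for the moment, N m; "grip_width": finger opening in m.
Only numpy, scipy, OpenCV 4.12 (cv2) and the standard library are available. Lean on these libraries where they do the work, as an engineer would, in place of code of your own. Each camera call takes 0.05 s, during which the arm holds its last target. There are 200 camera calls.

TASK

Push the carton of spice refills along the rollers, without lifting or tipping it, until it is fully home in the yellow-ended bay against the stop. Then turn the spice carousel by its middle handle until the red jar is at the front, in line with the yellow tongue. Hold it still there and finish while still gripping the handle firmly, leaving the other things on the counter alone.

Things in the scene. Friction and masses are not known exactly. Their poses are not given: they have to be found in the camera images.
- track: Fixed roller track, 372 x 138 mm. Origin on the counter; +z up, +y the travel direction to the bay. Twelve free grey rollers across it, 30 mm apart, tops 42 mm above the counter. Aluminium rails, inner faces at x = -59 and +59 mm, tops at 58 mm, keep the carton straight. It ends in the bay: rails capped yellow, yellow stop plate 64 mm high, inner face at y = 162 mm. Open end at y = -200 mm.
- bay (a point): Where the carton's origin lies when it is home against the stop: track frame x 0, y 112 mm, z 42 mm.
- carton: Open cardboard carton with six small tins fixed in it, loose on the rollers; 110 mm across the track (x), 100 mm along it (y), 80 mm tall, 0.25 to 0.5 kg, sides upright and firm. Origin at the centre of its underside, 42 mm above the counter; axes as the track's. It rolls easily, about 1 N moves it, and coasts when pushed fast.
- carousel_base: Fixed dark wooden foot of the spice carousel, a disc 230 mm across and 14 mm thick. Origin on the counter under the turning axis, +z up. Its -x direction is the carousel's front: a yellow tongue, 26 mm wide, lies on the counter there and reaches 150 mm from the axis, pointing roughly at the roller bay.
- turntable: Light wooden disc, 220 mm across, turning endlessly either way about carousel_base's upright axis; no spring, stays where left (friction 0.03 N m). Origin on the axis at counter height. Six fixed jars, 48 mm thick, centred 80 mm from the axis, 60 degrees apart, tops 98 mm above the counter. The red jar (red lid, white dot) is at this body's -x; the others have black lids. Handle in the middle.
- red_jar (a point): Centre of the lid top of the red jar, 80 mm from the axis, 98 mm above the counter.
- handle (a point): Middle of the carousel's wooden handle, on the turning axis, 140 mm above the counter. The handle is an upright flat bar 70 mm long (along the turntable's x, so in line with the red jar), 16 mm thick (its y), from 118 to 160 mm above the counter, rigid with the turntable; nothing else stands higher than 98 mm on the carousel.
- pepper_mill: Bystander: dark wooden pepper mill, 54 mm wide, 145 mm tall, standing; origin at the centre of its foot.
- mug: Bystander: blue mug, 80 mm wide, 90 mm tall, with a handle; origin at the centre of its foot.
- oil_bottle: Bystander: green oil bottle, 56 mm wide, 170 mm tall; origin at the centre of its foot.
- tea_tin: Bystander: plain steel tin, 60 mm wide, 75 mm tall, standing beside the roller track on its far side; origin at the centre of its foot.
- salt_jar: Bystander: white jar, 52 mm wide, 75 mm tall, standing beside the carousel; origin at the centre of its foot.
- milk_frother: Bystander: black ribbed milk frother with a steel cap, 79 mm wide, 170 mm tall; origin at the centre of its foot.

How it is judged:
By the outcome, as a careful person would: the job done as asked, in the order asked, and still so for the second after the job is handed in, while the arm keeps its last pose, push and grip.
It also fails if it takes over 64 s, if anything falls off the work surface, if the arm or the gripper's body presses on something with over 40 N, if the wrist force passes 120 N, or if a joint passes its speed limit or range.

## Working session

There is one attempt and no reset: what is moved stays moved. The work goes in short steps, each a Python script; the robot and the scene stay as the last script left them, time stands still between calls to the robot, and variables do not carry over. Pictures are saved under pics/ and viewed, about 8 in all and at most 12, crops included, and the job is handed in when it is done.

```bash
mkdir -p pics; cat > h.py <<'E'
import numpy as np, cv2
from bench import ctrl
from scipy.spatial.transform import Rotation as R
def rot(a):
    a=np.array(a,float)
    return a if a.shape==(3,3) else R.from_quat(a,scalar_first=True).as_matrix()
def deproj(m,u,v,d):
    p=np.stack([(u-m['cx'])/m['fx']*d,(v-m['cy'])/m['fy']*d,d],-1)
    return p@rot(m['attitude']).T+np.array(m['position'])
def plane(m,u,v,z):
    r=np.array([(u-m['cx'])/m['fx'],(v-m['cy'])/m['fy'],1.])@rot(m['attitude']).T
    p=np.array(m['position']); return p+r*(z-p[2])/r[2]
def snap(n,f):
    m=ctrl.camera_model(n); im,d=ctrl.snapshot(n); cv2.imwrite('pics/'+f,im[:,:,::-1]); return m,im,d
def down(yaw): # tool z down, tool y (jaw) direction at world angle yaw
    y=np.array([np.cos(yaw),np.sin(yaw),0]); z=np.array([0,0,-1.]); x=np.cross(y,z)
    return R.from_matrix(np.stack([x,y,z],1)).as_quat(scalar_first=True)
E
python3 - <<'E'
from h import *
np.set_printoptions(precision=4,suppress=True)
o=ctrl.get_obs(); print(o['eef_pos'],o['eef_rot'],o['time_s'],ctrl.camera_model('top'))
Z={'track':0,'bay':.042,'carton':.042,'carousel_base':0,'red_jar':.098,'handle':.14,'pepper_mill':0,'mug':0,'oil_bottle':0,'tea_tin':0,'salt_jar':0,'milk_frother':0}
for c in ('top','scene'):
    m,im,d=snap(c,c+'0.png')
    for q,z in Z.items():
        for r in ctrl.spot_point(c,q)[:2]:
            print(c,q,round(r['confidence'],2),np.round(r['point'],1),plane(m,*r['point'],z))
E
```

```text
[ 0.1662 -0.654   0.2179] [-0.0006  0.9923  0.1241 -0.0001] 0.0 {'fx': 494.56883531600215, 'fy': 494.56883531600215, 'cx': 281.64043306873265, 'cy': 212.83853619552133, 'position': array([0.4528, 0.0516, 1.1411]), 'attitude': array([-0.0479,  0.7071, -0.7038,  0.0486])}
top track 0.88 [363.9 248.6] [ 0.5272 -0.1393  0.    ]
top track 0.56 [364.5 164.2] [ 0.7264 -0.1443  0.    ]
top bay 0.69 [318.8 244.3] [ 0.5335 -0.0321  0.042 ]
top carton 0.78 [383.7 239.2] [ 0.5456 -0.1768  0.042 ]
top carousel_base 0.59 [189.1 265.1] [0.4874 0.2626 0.    ]
top red_jar 0.78 [192.4 300.6] [0.4111 0.2354 0.098 ]
top red_jar 0.31 [367.4 163.9] [ 0.7036 -0.1338  0.098 ]
top handle 0.61 [176.6 265.8] [0.4817 0.2618 0.14  ]
top pepper_mill 0.63 [402.4 192.6] [ 0.6587 -0.2319  0.    ]
top mug 0.64 [190.5 192.3] [0.657  0.2644 0.    ]
top mug 0.32 [110.1 250.4] [0.5203 0.4456 0.    ]
top oil_bottle 0.89 [367.2 166.6] [ 0.7206 -0.1506  0.    ]
top oil_bottle 0.25 [188.  190.5] [0.6613 0.2704 0.    ]
top tea_tin 0.59 [349.4 195.8] [ 0.6505 -0.1076  0.    ]
top salt_jar 0.65 [146. 199.] [0.6406 0.3679 0.    
[... 226 characters left out ...]
   ]
scene bay 0.94 [233.6 203.3] [ 0.5205 -0.0306  0.042 ]
scene carton 0.91 [168.6 205.5] [ 0.5296 -0.1724  0.042 ]
scene carousel_base 0.58 [362.6 206.5] [0.4824 0.2595 0.    ]
scene red_jar 0.63 [358.5 152.6] [0.4083 0.247  0.098 ]
scene handle 0.68 [370.6 162.2] [0.4944 0.2618 0.14  ]
scene pepper_mill 0.62 [131.4 263.6] [ 0.6609 -0.2332  0.    ]
scene mug 0.94 [372.5 266.8] [0.6616 0.2648 0.    ]
scene oil_bottle 0.58 [165.7 286.8] [ 0.7197 -0.1513  0.    ]
scene tea_tin 0.87 [192.8 261.2] [ 0.6524 -0.1069  0.    ]
scene tea_tin 0.65 [370.9 161.3] [0.3175 0.2942 0.    ]
scene salt_jar 0.56 [418.1 253.3] [0.6232 0.3642 0.    ]
scene milk_frother 0.86 [450.3 220.6] [0.5251 0.4512 0.    ]
```

```bash
python3 -c "
import cv2,numpy as np
a=cv2.imread('pics/top0.png');b=cv2.imread('pics/scene0.png')
cv2.imwrite('pics/t.png',a)"
```

```text
(no output)
```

View pics/top0.png

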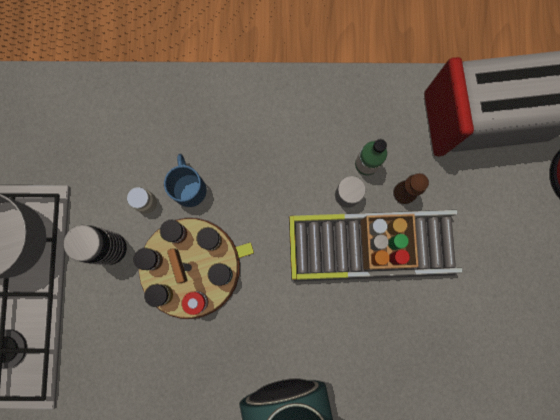

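View pics/scene0.png

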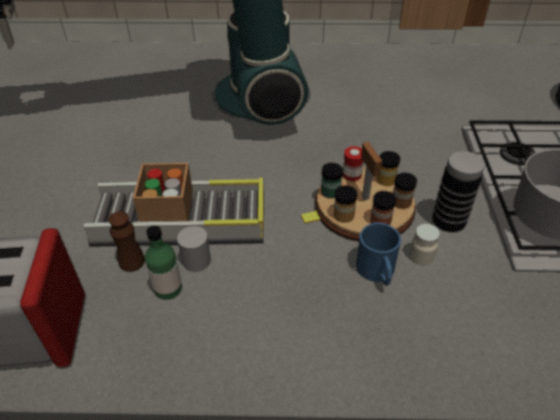

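The top view shows the track with its yellow bay at the left end (stop about column 294). The carton is at about (390,242), the carousel at (190,268), the red jar at (193,303) and the tongue at (247,250). The rear of the track is clear. Next I refine these positions from the depth data.

```bash
cat >> h.py <<'E'
def cloud(m,d):
    v,u=np.mgrid[:420,:560]; return deproj(m,u,v,d)
E
python3 - <<'E'
from h import *
np.set_printoptions(precision=4,suppress=True)
m,im,d=snap('top','top1.png'); P=cloud(m,d); hsv=cv2.cvtColor(im,cv2.COLOR_RGB2HSV)
Z=P[...,2]
def st(n,q): print(n,len(q),'min',np.percentile(q,2,0),'max',np.percentile(q,98,0),'med',np.median(q,0))
yel=(hsv[...,0]>24)&(hsv[...,0]<36)&(hsv[...,1]>140)&(hsv[...,2]>80)
ton=yel&(Z<.012)&(P[...,1]>.05)&(P[...,1]<.2); st('tongue',P[ton])
print('tongue rect',cv2.minAreaRect(P[ton][:,:2].astype(np.float32)))
ye=yel&(Z>.045)&(P[...,1]<.05); st('yel',P[ye])
print('tops',cv2.minAreaRect(P[ye][:,:2].astype(np.float32)))
rail=(Z>.048)&(Z<.07)&(P[...,1]<.1)&(P[...,1]>-.4)&(P[...,0]>.42)&(P[...,0]<.63)
st('rails',P[rail]); print(cv2.minAreaRect(P[rail][:,:2].astype(np.float32)))
for nm,lo in (('lo',.45),('hi',.56)):
    s=rail&(P[...,0]>lo)&(P[...,0]<lo+.06); q=P[s]; print(nm,np.polyfit(q[:,1],q[:,0],1),len(q))
c=(Z>.1)&(Z<.14)&(P[...,1]<-.08)&(P[...,1]>-.33)&(P[...,0]>.45)&(P[...,0]<.61); st('carton',P[c]); print(cv2.minAreaRect(P[c][:,:2].astype(np.float32)))
tt=(Z>.148)&(Z<.17)&(abs(P[...,0]-.485)<.1)&(abs(P[...,1]-.262)<.1); st('handle',P[tt]); print(cv2.minAreaRect(P[tt][:,:2].astype(np.float32)))
w=(Z>.01)&(Z<.12)&(np.hypot(P[...,0]-.485,P[...,1]-.262)<.118); st('disc',P[w]); print(cv2.minEnclosingCircle(P[w][:,:2].astype(np.float32)))
red=((hsv[...,0]<6)|(hsv[...,0]>174))&(hsv[...,1]>150)&(Z>.08)&(Z<.11)&(P[...,1]>.1); st('red',P[red]); print(cv2.minEnclosingCircle(P[red][:,:2].astype(np.float32)))
print(ctrl.camera_model('wrist'))
E
```

```text
tongue 156 min [0.5089 0.1186 0.0027] max [0.5357 0.1528 0.0112] med [0.5222 0.1365 0.0074]
tongue rect ((0.5224311947822571, 0.1357572078704834), (0.0232899971306324, 0.03484554588794708), 15.743401527404785)
yel 672 min [ 0.461  -0.0854  0.0541] max [0.597  0.0324 0.0666] med [0.517  0.0017 0.0603]
tops ((0.5286756753921509, -0.028042905032634735), (0.13632994890213013, 0.11920034140348434), 2.4241793155670166)
rails 2093 min [ 0.4613 -0.3278  0.0495] max [0.6096 0.0303 0.0678] med [ 0.5244 -0.1277  0.0585]
((0.5491577386856079, -0.15324553847312927), (0.16658127307891846, 0.3723413944244385), 2.489236354827881)
lo [-0.0149  0.4727] 978
hi [-0.0511  0.5878] 827
carton 1761 min [ 0.4826 -0.2253  0.1019] max [ 0.5895 -0.1257  0.1247] med [ 0.5376 -0.1824  0.1134]
((0.5366995930671692, -0.17649708688259125), (0.11000332236289978, 0.10113941133022308), 2.449019432067871)
handle 313 min [0.4514 0.245  0.1501] max [0.5143 0.2757 0.1628] med [0.4827 0.2599 0.1588]
((0.48277804255485535, 0.26121652126312256), (0.06973166763782501, 0.01664148084819317), 18.600656509399414)
disc 7748 min [0.3812 0.1574 0.0127] max [0.5818 0.355  0.1005] med [0.4802 0.2529 0.0292]
((0.48304909467697144, 0.2611173987388611), 0.11486133933067322)
red 300 min [0.3859 0.213  0.091 ] max [0.4267 0.2556 0.1014] med [0.4063 0.2325 0.097 ]
((0.4063226282596588, 0.23464460670948029), 0.023313257843255997)
{'fx': 331.6693589597545, 'fy': 331.6693589597545, 'cx': 284.72657301970577, 'cy': 205.97028664854852, 'position': array([ 0.2497, -0.6338,  0.3844]), 'attitude': array([ 0.1198,  0.7801, -0.607 , -0.0932])}
```

```bash
python3 - <<'E'
from h import *
np.set_printoptions(precision=4,suppress=True)
t=np.array([-.0427,.9991]); home=np.array([.5288,-.0284]); q=down(np.radians(-87.55))
P=lambda s,z: [*(home+t*s),z]   # s = track distance from home carton centre
ctrl.gripper_to(0.0,10)
ctrl.movep(P(-.245,.2),q); print(ctrl.get_obs()['time_s'],ctrl.get_obs()['grip_width'])
ctrl.move_straight(P(-.245,.069),max_speed=.1)
f0=np.array(ctrl.get_obs()['contact_force'])
ctrl.move_straight(P(-.085,.069),max_speed=.045)
o=ctrl.get_obs(); print(o['time_s'],o['eef_pos'],np.array(o['contact_force'])-f0)
m,im,d=snap('top','top2.png'); C=cloud(m,d)
c=(C[...,2]>.1)&(C[...,2]<.13)&(C[...,1]<.05)&(C[...,1]>-.33)&(C[...,0]>.45)&(C[...,0]<.61)
print(cv2.minAreaRect(C[c][:,:2].astype(np.float32)))
E
```

```text
4.725 0.0002631039377652143
9.8917 [ 0.5324 -0.1134  0.069 ] [-0.2939 -0.4384 -1.0652]
((0.5314503908157349, -0.048031482845544815), (0.11025868356227875, 0.1005372554063797), 2.6921985149383545)
```

View pics/top2.png

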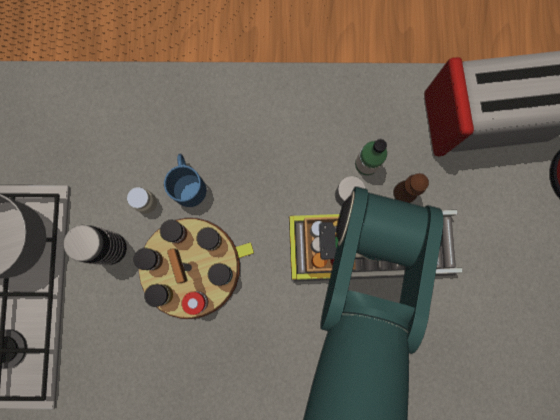

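The carton is now about 20 mm short of home, with its front edge near column 304, and it is moving straight. I push the rest slowly and watch the force.

```bash
python3 - <<'E'
from h import *
np.set_printoptions(precision=4,suppress=True)
t=np.array([-.0427,.9991]); home=np.array([.5288,-.0284])
P=lambda s,z: [*(home+t*s),z]
def f(): return np.array(ctrl.get_obs()['contact_force'])[:2]@t
f0=f(); s=-.085; print(f0)
ctrl.move_straight(P(-.071,.069),max_speed=.025); s=-.071
while s<-.05:
    s+=.001; ctrl.move_straight(P(s,.069),max_speed=.02); g=f()-f0
    print(round(s,4),round(g,2),end='; ')
    if g<-5: break
ctrl.wait(.3); print(f()-f0,ctrl.get_obs()['eef_pos'])
ctrl.move_straight(P(s-.03,.069),max_speed=.03)
ctrl.move_straight(P(s-.05,.26),max_speed=.15)
print(ctrl.get_obs()['time_s'])
axis=np.array([.4829,.2611])
ctrl.movep([*axis,.25],down(np.radians(-71.2)))
o=ctrl.get_obs();print(o['time_s'],o['qpos'],o['eef_pos'])
ctrl.gripper_to(.06,40)
m,im,d=snap('top','top3.png'); C=cloud(m,d)
c=(C[...,2]>.1)&(C[...,2]<.13)&(C[...,1]<.05)&(C[...,1]>-.33)&(C[...,0]>.45)&(C[...,0]<.61)
print(cv2.minAreaRect(C[c][:,:2].astype(np.float32)))
m,im,d=snap('wrist','w3.png'); print(m['position'])
C=cloud(m,d);Z=C[...,2]
tt=(Z>.15)&(Z<.17)&(abs(C[...,0]-.485)<.06)&(abs(C[...,1]-.262)<.06)
if tt.sum()>20: print('handle',cv2.minAreaRect(C[tt][:,:2].astype(np.float32)))
a=cv2.imread('pics/top3.png');b=cv2.imread('pics/w3.png'); cv2.imwrite('pics/both3.png',cv2.resize(np.vstack([a[150:330],b]),None,fx=1,fy=1))
E
```

```text
0.5027120080233296
-0.07 -1.07; -0.069 -1.19; -0.068 -0.26; -0.067 0.36; -0.066 -1.16; -0.065 -1.19; -0.064 -5.58; -4.832706582690396 [ 0.5316 -0.0929  0.0693]
15.2833
16.7917 [ 0.4478 -0.1662  1.6682 -0.0002  1.6396  1.6915] [0.4833 0.2604 0.25  ]
((0.5304152965545654, -0.028011057525873184), (0.11004902422428131, 0.10043485462665558), 2.4969983100891113)
[0.5645 0.288  0.4157]
handle ((0.4833931624889374, 0.2634502351284027), (0.0694628655910492, 0.015997905284166336), 18.721446990966797)
```

View pics/both3.png

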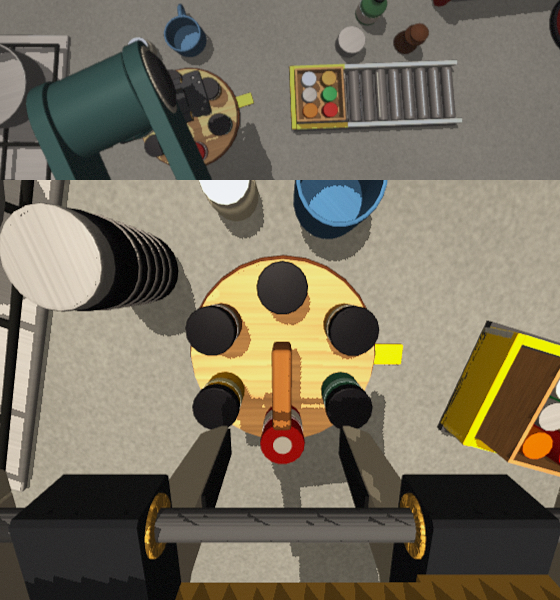

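The carton sits square against the stop, where the force rose to about 5 N. The wrist view shows the handle at (282,385) between the open fingers, the red jar at (282,442) and the tongue at (388,354). Next I measure the front angle, grip the handle and turn it.

```bash
cat >> h.py <<'E'
def measure(cam,f,axis):
    m,im,d=snap(cam,f); C=cloud(m,d); Z=C[...,2]; h=cv2.cvtColor(im,cv2.COLOR_RGB2HSV); r=np.hypot(C[...,0]-axis[0],C[...,1]-axis[1])
    y=(h[...,0]>22)&(h[...,0]<37)&(h[...,1]>170)&(Z<.015)&(r>.117)&(r<.156)&(C[...,1]<axis[1]-.05)
    red=((h[...,0]<7)|(h[...,0]>173))&(h[...,1]>140)&(Z>.085)&(Z<.11)&(r>.04)&(r<.115)
    out={}
    for n,k in (('tongue',y),('red',red)):
        if k.sum()<15: continue
        q=C[k][:,:2].astype(np.float32)
        c=np.array(cv2.minAreaRect(q)[0] if n=='tongue' else cv2.minEnclosingCircle(q)[0])
        out[n]=(k.sum(),c.round(4),'ang',np.degrees(np.arctan2(*(c-axis)[::-1])).round(2),'rect',cv2.minAreaRect(q)[1:] if n=='tongue' else np.hypot(*(c-axis)).round(4))
    print(cam,out)
E
python3 - <<'E'
from h import *
np.set_printoptions(precision=4,suppress=True)
axis=np.array([.4831,.2616])
measure('wrist','w4.png',np.array([.4834,.2635])); measure('scene','s4.png',axis)
# disc centre as seen by wrist
m,im,d=snap('wrist','w5.png'); C=cloud(m,d); k=(C[...,2]>.01)&(C[...,2]<.035)&(np.hypot(C[...,0]-.483,C[...,1]-.262)<.125)
print('disc',cv2.minEnclosingCircle(C[k][:,:2].astype(np.float32)))
q=down(np.radians(-71.2))
ctrl.move_straight([*axis,.122],q,max_speed=.08); ctrl.wait(.2)
f0=np.array(ctrl.get_obs()['contact_force']); ctrl.gripper_to(0,40); ctrl.wait(.2)
o=ctrl.get_obs(); print(o['time_s'],o['grip_width'],o['eef_pos'],np.array(o['contact_force'])-f0,o['ft_torque'])
E
```

```text
wrist {'tongue': (np.int64(517), array([0.5239, 0.1352]), 'ang', np.float64(-72.49), 'rect', ((0.0279289148747921, 0.03559263050556183), 18.716827392578125)), 'red': (np.int64(1111), array([0.4729, 0.2614]), 'ang', np.float64(-168.44), 'rect', np.float64(0.0107))}
scene {'red': (np.int64(183), array([0.4823, 0.264 ]), 'ang', np.float64(107.8), 'rect', np.float64(0.0025))}
disc ((0.48364686965942383, 0.263666570186615), 0.11439386010169983)
21.025 0.015758715863998313 [0.4824 0.2638 0.122 ] [-4.5405 20.6779 -1.0652] [ 2.7992  0.7335 -0.1129]
```

```bash
python3 - <<'E'
from h import *
np.set_printoptions(precision=4,suppress=True)
ax=np.array([.4835,.2639])
ctrl.move_straight([*ax,.122],down(np.radians(-71.2)),max_speed=.02)
def rep():
    o=ctrl.get_obs(); y=rot(o['eef_rot'])[:,1]
    print(round(o['time_s'],2),round(o['grip_width'],4),o['eef_pos'],o['contact_force'],o['ft_torque'],'yaw',np.degrees(np.arctan2(y[1],y[0])).round(2))
rep()
for a in (-50,-28,-5,17.5):
    ctrl.movep([*ax,.122],down(np.radians(a))); rep()
ctrl.wait(.3); rep()
axm=np.array([.4832,.2625])
for c in ('top','wrist','scene'): measure(c,c+'6.png',ax if c=='wrist' else np.array([.4829,.2611]))
a=cv2.imread('pics/top6.png');b=cv2.imread('pics/wrist6.png'); cv2.imwrite('pics/both6.png',np.vstack([a[150:330],b]))
E
```

```text
21.29 0.0158 [0.4824 0.2638 0.122 ] [-13.5251  -2.0787   5.2857] [-0.2613  1.6619  0.0575] yaw -71.18
21.73 0.0163 [0.4821 0.2644 0.122 ] [-15.7949   2.8455   4.5944] [0.3646 2.0826 0.0069] yaw -49.94
22.19 0.0158 [0.4815 0.2649 0.1219] [-21.2885   6.8151   7.3065] [ 0.8844  2.8051 -0.0116] yaw -27.91
22.66 0.0159 [0.4808 0.2651 0.1219] [-29.1395   7.8981   9.4787] [1.081  3.9185 0.002 ] yaw -4.9
23.12 0.0158 [0.4801 0.265  0.1219] [-37.5208   6.0761  13.5157] [0.9039 5.1173 0.0077] yaw 17.6
23.43 0.016 [0.4801 0.265  0.1219] [-38.4645   5.245   12.4093] [ 0.9309  5.1189 -0.0107] yaw 17.58
top {'red': (np.int64(292), array([0.5061, 0.1848]), 'ang', np.float64(-73.09), 'rect', np.float64(0.0797))}
wrist {'red': (np.int64(614), array([0.4918, 0.2576]), 'ang', np.float64(-37.37), 'rect', np.float64(0.0104))}
scene {'red': (np.int64(273), array([0.4946, 0.2557]), 'ang', np.float64(-24.81), 'rect', np.float64(0.0129))}
```

View pics/both6.png

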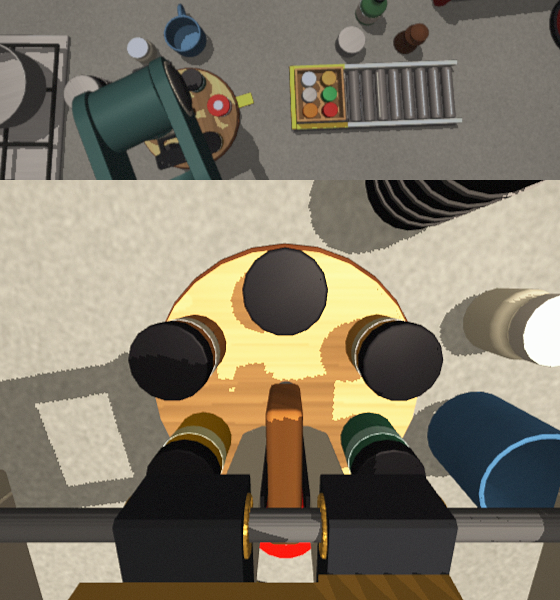

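The red jar is now at (219,255) in the full top image, in line with the tongue at (245,250). The side load on the handle has reached about 38 N because the TCP is off the true axis, so I relieve it and then re-measure the angles.

```bash
sed -i 's/>170)&(Z<.015)/>120)\&(Z<.02)/' h.py; python3 - <<'E'
from h import *
np.set_printoptions(precision=4,suppress=True)
def rep():
    o=ctrl.get_obs(); y=rot(o['eef_rot'])[:,1]
    print(round(o['time_s'],2),round(o['grip_width'],4),o['eef_pos'],o['contact_force'],o['ft_torque'],'yaw',np.degrees(np.arctan2(y[1],y[0])).round(2)); return o
q=down(np.radians(17.5)); p=np.array([.4835,.2639,.122])
for i in range(3):
    o=rep(); p[:2]+=np.array(o['contact_force'])[:2]/11000*.9
    ctrl.move_straight(p,q,max_speed=.01); ctrl.wait(.2)
o=rep(); print('cmd',p)
for c in ('top','scene'):
    measure(c,c+'7.png',np.array([.4829,.2611]))
    m=ctrl.camera_model(c)
    for n,z in (('red_jar',.098),('handle',.14),('carousel_base',0)):
        for r in ctrl.spot_point(c,n)[:1]: print(c,n,r['confidence'],plane(m,*r['point'],z))
a=cv2.imread('pics/top7.png')[200:330,120:320]; cv2.imwrite('pics/c7.png',cv2.resize(a,None,fx=4,fy=4,interpolation=cv2.INTER_CUBIC))
im=a[:,:,::-1]; h=cv2.cvtColor(np.ascontiguousarray(im),cv2.COLOR_RGB2HSV); print(h[50:54,120:134,0],h[50:54,120:134,1])
E
```

```text
23.57 0.0156 [0.4801 0.265  0.1219] [-37.199    5.7087  14.0082] [0.8925 5.0763 0.038 ] yaw 17.58
24.23 0.0154 [0.48  0.265 0.122] [-2.964   5.7371 -0.3258] [0.7276 0.4448 0.036 ] yaw 17.53
24.68 0.0159 [0.48   0.265  0.1219] [-2.521   3.9237  0.0321] [0.5865 0.4869 0.0279] yaw 17.5
25.13 0.0158 [0.48   0.265  0.1219] [-0.8519 -0.0336 -1.4234] [-0.0338  0.1569  0.0123] yaw 17.49
cmd [0.48   0.2652 0.122 ]
top {'tongue': (np.int64(159), array([0.5232, 0.1345]), 'ang', np.float64(-72.35), 'rect', ((0.024367384612560272, 0.03291521593928337), 18.5455322265625)), 'red': (np.int64(291), array([0.506, 0.185]), 'ang', np.float64(-73.11), 'rect', np.float64(0.0796))}
top red_jar 0.68 [0.5063 0.1852 0.098 ]
top carousel_base 0.85 [0.4856 0.2582 0.    ]
scene {'tongue': (np.int64(119), array([0.5245, 0.1359]), 'ang', np.float64(-71.63), 'rect', ((0.027327565476298332, 0.02938501164317131), 18.862295150756836)), 'red': (np.int64(277), array([0.4912, 0.2562]), 'ang', np.float64(-30.61), 'rect', np.float64(0.0096))}
scene handle 0.78 [0.4878 0.2582 0.14  ]
scene carousel_base 0.68 [0.4837 0.2615 0.    ]
[[31 31 31 31 31 31 31 31 31 31 31 31 30 28]
 [31 31 31 31 31 31 31 31 31 31 31 31 31 27]
 [31 31 31 32 31 31 31 31 31 31 31 31 31 26]
 [31 31 31 31 31 31 31 31 31 31 27 28 31 24]] [[144 146 148 144 145 147 145 147 144 146 147 151 149  82]
 [147 148 147 145 144 147 147 145 147 148 148 148 146 121]
 [147 147 148 147 149 146 147 146 149 147 149 148 154 138]
 [147 150 147 148 146 149 147 150 149 154 159 139 141  95]]
```

View pics/c7.png

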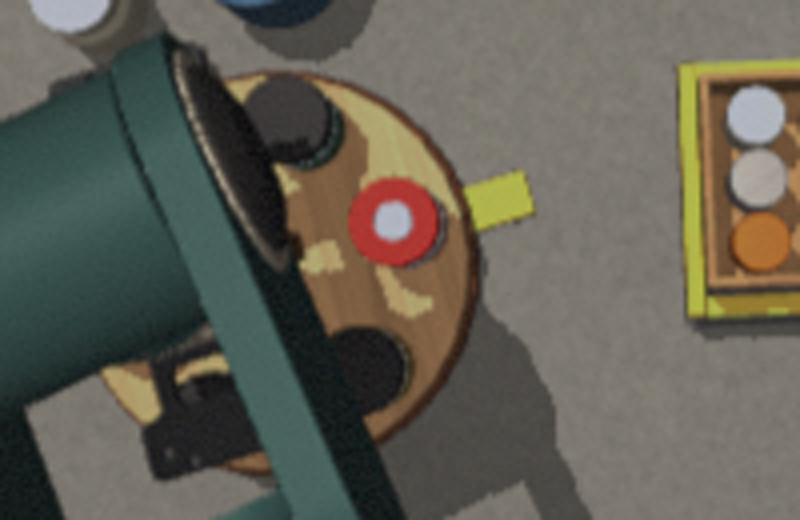

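Relieving it brought the load down to about 1 N. The jar's angle is about -72.5 to -73.1°, and the tongue estimates average about -72°. I trim by 0.6°, check and hand in.

```bash
python3 - <<'E'
from h import *
np.set_printoptions(precision=4,suppress=True)
ctrl.move_straight([.4799,.2652,.122],down(np.radians(18.1)),max_speed=.01); ctrl.wait(.6)
o=ctrl.get_obs(); y=rot(o['eef_rot'])[:,1]
print(o['time_s'],o['grip_width'],o['contact_force'],np.degrees(np.arctan2(y[1],y[0])),abs(np.array(o['qvel'])).max())
measure('top','top8.png',np.array([.4829,.2611]))
m,im,d=snap('top','top9.png'); C=cloud(m,d)
c=(C[...,2]>.1)&(C[...,2]<.13)&(C[...,1]<.05)&(C[...,1]>-.33)&(C[...,0]>.45)&(C[...,0]<.61)
print(cv2.minAreaRect(C[c][:,:2].astype(np.float32)))
ctrl.sign_off()
E
```

```text
26.3833 0.015601656194376019 [ 2.8206 -3.6022 -2.5543] 18.094705168655885 0.0019985170514219587
top {'tongue': (np.int64(157), array([0.5233, 0.1344]), 'ang', np.float64(-72.33), 'rect', ((0.024475958198308945, 0.03277760371565819), 17.762142181396484)), 'red': (np.int64(298), array([0.5069, 0.1852]), 'ang', np.float64(-72.47), 'rect', np.float64(0.0796))}
((0.5303758978843689, -0.02798488736152649), (0.11021265387535095, 0.10049612820148468), 2.598626136779785)
the job is handed in; nothing more can be done
```

I pushed the carton slowly along the rollers into the yellow bay, then gripped the carousel handle and turned it about 89° so the red jar faces the yellow tongue. I handed the job in at about 26.5 s of robot time, still gripping the handle with the force set to 40 N.

**Carton:** The push force rose to about 5 N at the stop. The last camera check showed it square in the bay, within 2 mm of the estimated home position and unmoved since.

**Red jar:** Seen from the top camera, it lies at -72.5° and the tongue at -72.3°. Other estimates of the tongue's direction ranged from about -71° to -74°, so the true error is probably within 1°.

**Handle load:** During the turn the side load through the fingers built up to about 38 N, because my estimate of the turning axis was about 3 mm off. I eased it, and it was about 5 N in the last reading, with the arm at rest.

**Other things on the counter:** I kept the arm clear of them and the pictures showed no change, but I did not measure their positions again at the end.

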